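# Sweep weld washers through the gate into the slot

## Robot

A 6-joint arm with a two-finger parallel gripper is mounted at the origin on the work surface. World frame = base frame: x ahead of the robot, y to its left, z up, the work surface at z = 0. Lengths are in m, angles in rad, forces in N, time in s.
With the tool pointing down it reaches from about 0.25 to 0.725 m from the base axis. Payload 4 kg.
Tool frame: the origin (TCP) lies at the very end of the fingers, on their centre line; the grasp point (between the pads) lies arm.grip_depth behind it (arm.grip_depth is the distance from the TCP to the grasp point, in m); z points along the fingers, y is the direction in which the jaws open and shut (so a half turn about z gives the same grasp; the last joint's range is limited). The gripper opens to 85 mm and grips with 20 to 120 N. Pads are 22 mm wide; open, the fingers measure 114 mm over their backs; the gripper's body (76 mm by 85 mm) begins 54 mm behind the grasp point. The pads swing forward as they close: fully open they stand 13 mm farther back than shut.
Start: joints at [1.116, 0.241, 0.005, 1.335, 0, 1.571], TCP at [0.22, 0.449, 0.231] pointing down, gripper open.
Joint ranges: [-2.72, 2.72], [-1.05, 1.87], [-1.09, 1.28], [-1.99, 2.15], [-1.42, 1.44], [-3.14, 3.14]. Speed limits (rad/s): [2.79, 2.79, 3.14, 3.14, 3.14, 3.14].

## Interface

Orientations are given as a rotation vector (axis times angle).
In Python, from workcell import arm gives the robot as it stands. The module is installed in compiled form; this text tells all that it offers.
- The arm moves only by the shell command python3 -m creep 'ROWS'. ROWS is JSON, a list of rows, each an object with "travel": the shift along the world's x, y, z in cm, a list of three; "delta_rot": the turn, a rotation vector about the world's x, y, z in degrees, a list of three; "hand": the gripper's target within -1 to 1 (shut at 1, half-way at 0, fully open at -1). A call has 1 to 10 rows; each row is the pose to reach, as a shift and turn from the pose commanded when the call began; what a row does not reach only later rows make up. A row lasts 1/10 s, in which the tool goes at most 50 mm and 8.59 degrees, less where a joint would pass 70% of its speed; a pose out of reach is approached as far as the arm can. A call with a gripper value outside its range is refused whole. The fingers move at their own pace and stop on an object; the grip force is fixed at half the most. Time passes only in rows, so rows that repeat a pose let the fingers close. It gives the time, the measured TCP pose, the force and the opening at its end, in the units of the state.
- arm.get_obs(): the state, without advancing time (a new reading comes with each control period).
- arm.read_camera(name): name is "scene" or "top"; returns the picture (384x512x3 uint8, red, green, blue); there is no depth.
- arm.calibration(name): a dict with "fx", "fy", "cx", "cy" (pixels), "k1" (the pictures are not rectified: a ray, as slopes to the right and down, at radius r is drawn at 1 + k1 r^2 times it, then the intrinsics apply), "R" (3x3) and "t" (3): a world point X has camera coordinates R X + t. Camera axes: x right, y down, z forward; pixel columns grow to the right and rows downward; lengths in m; the calibration is good to about 2 mm. A picture is of the moment at which its call begins. calibration takes no time and is no camera call.
- arm.close_job(): hands the job in, once; it reports no verdict.
Trained networks look in the newest picture that a camera, given by its name, has taken for a name from the list of things; names that differ only in an ending like _2 or _b are one class to them, and where a whole thing is asked for, a point or a joint stands for the part that bears it (a point fixed in the world has none). Each returns a list of dicts, best first, with "score" (0 to 1); they miss things now and then, are a little off and sometimes report something else, mostly with a low value. They report only what shows in the picture. A call takes as long as a camera call. They do not tell look-alikes from the thing itself.
- arm.search_frame(camera, thing): "xyz" ([x, y, z] in m, in the coordinates of the camera as it stood for that picture, good to about 4 mm: the middle of the surface that is visible of it).
- arm.trace(camera, thing): "pixels" (384x512 bool, what is visible of it).
The state is a dict: "t": time; "qpos": joint angles; "qd": joint speeds; "effort": joint torques, N m; "tool_pos": TCP position; "tcp_rot": TCP orientation; "wrist_force": force on the tool from outside, world axes, zero at the start; "wrist_torque": the same for the moment, N m; "grip_width": finger opening in m.
Only numpy, scipy, OpenCV 4.12 (cv2) and the standard library are available. Lean on these libraries where they do the work, as an engineer would, in place of code of your own. Each camera call takes 0.05 s, during which the arm holds its last target. There are 200 camera calls.

## Task

With your fingertips, push the three loose washers on the sorting tray through the gate one at a time, so that each drops into the slot behind it before the next one follows. Only push them: do not lift or carry any. Leave the hex nut and the stub of pipe on the tray, and everything on the bench, where they stand.

Things in the scene. Friction and masses are not known exactly. Their poses are not given: they have to be found in the camera images.
- tray: low metal sorting tray, fixed to the bench. Origin on the bench under the middle of its deck, z up. The flat deck spans x from -125 to 125 mm and y from -130 to 130 mm, its top 56 mm above the bench. A rim 12 mm higher than the deck and 6 mm thick closes its -x, +x and -y sides; a fence 22 mm higher than the deck and 6 mm thick stands outside the +y edge (the robot's left)
- gate (a point): middle of the gate, a gap 48 mm wide (tray x from -24 to 24 mm) in the fence, at the deck's +y edge and the height of the deck's top (tray x 0, y 130, z 56 mm); axes as the tray's: +y leads out through the gate. Here the deck ends in a sheer drop into the slot: a washer whose centre passes this edge tips and falls in
- slot (a point): middle of the slot's floor (tray x 0, y 173, z 4 mm). The slot is an open-topped pocket right behind the gate, 48 mm wide along x and 86 mm long along y, its floor 52 mm below the deck; its walls are 6 mm thick and 4 mm higher than the deck
- washer1_mid (a point): thick plain steel washer, 34 mm across, 10 mm thick, 14 mm hole, about 60 g, lying flat and loose on the tray's deck; this point is its centre, half-way up (5 mm above the deck as it lies). The three washers are alike and may go in any order
- washer2_mid (a point): thick plain steel washer, 34 mm across, 10 mm thick, 14 mm hole, about 60 g, lying flat and loose on the tray's deck; this point is its centre, half-way up (5 mm above the deck as it lies). The three washers are alike and may go in any order
- washer3_mid (a point): thick plain steel washer, 34 mm across, 10 mm thick, 14 mm hole, about 60 g, lying flat and loose on the tray's deck; this point is its centre, half-way up (5 mm above the deck as it lies). The three washers are alike and may go in any order
- nut_mid (a point): large plain hex nut, 41 mm across its corners and 22 mm high, 160 g, standing loose on the deck in one of the two corners beside the gate (the pipe stub stands in the other); this point is its centre, half-way up. To be left alone
- pipe_mid (a point): stub of steel pipe, 34 mm across and 45 mm high, 120 g, standing upright and loose on the deck in the other corner beside the gate; this point is its centre, half-way up. To be left alone
- wirebrush: hand brush with a wooden handle lying on the bench to the right of the tray; to be left alone
- hammer: hammer lying on the bench to the left of the tray; to be left alone
- paste: closed round jar, 70 mm across and 75 mm high, on the bench beyond the tray to the left; to be left alone
- angle: offcut of steel angle, 120 mm long and 40 mm high, on the bench beyond the tray to the right; to be left alone
- magnet: L-shaped red magnetic square, 90 mm long and 85 mm high, on the bench beyond the tray to the left; to be left alone
Mind the look-alikes: they are no part of the job. Leave any red or white look-alike of the part that bears washer2_mid alone.

How it is judged:
On the way, in this order (a step that is already met when the one before it is completed fails the run):
1. one washer lies in the slot while the other two are still out of it ((((z of washer1_mid in the frame of tray below 0.046 m and y of washer1_mid in the frame of tray between 0.13 and 0.216 m and x of washer1_mid in the frame of tray between -0.024 and 0.024 m) and not (z of washer2_mid in the frame of tray below 0.046 m and y of washer2_mid in the frame of tray between 0.13 and 0.216 m and x of washer2_mid in the frame of tray between -0.024 and 0.024 m) and not (z of washer3_mid in the frame of tray below 0.046 m and y of washer3_mid in the frame of tray between 0.13 and 0.216 m and x of washer3_mid in the frame of tray between -0.024 and 0.024 m)) or ((z of washer2_mid in the frame of tray below 0.046 m and y of washer2_mid in the frame of tray between 0.13 and 0.216 m and x of washer2_mid in the frame of tray between -0.024 and 0.024 m) and not (z of washer1_mid in the frame of tray below 0.046 m and y of washer1_mid in the frame of tray between 0.13 and 0.216 m and x of washer1_mid in the frame of tray between -0.024 and 0.024 m) and not (z of washer3_mid in the frame of tray below 0.046 m and y of washer3_mid in the frame of tray between 0.13 and 0.216 m and x of washer3_mid in the frame of tray between -0.024 and 0.024 m)) or ((z of washer3_mid in the frame of tray below 0.046 m and y of washer3_mid in the frame of tray between 0.13 and 0.216 m and x of washer3_mid in the frame of tray between -0.024 and 0.024 m) and not (z of washer1_mid in the frame of tray below 0.046 m and y of washer1_mid in the frame of tray between 0.13 and 0.216 m and x of washer1_mid in the frame of tray between -0.024 and 0.024 m) and not (z of washer2_mid in the frame of tray below 0.046 m and y of washer2_mid in the frame of tray between 0.13 and 0.216 m and x of washer2_mid in the frame of tray between -0.024 and 0.024 m)))), for 0.2 s.
2. two washers lie in the slot while the third is still out of it (((not (z of washer1_mid in the frame of tray below 0.046 m and y of washer1_mid in the frame of tray between 0.13 and 0.216 m and x of washer1_mid in the frame of tray between -0.024 and 0.024 m) and (z of washer2_mid in the frame of tray below 0.046 m and y of washer2_mid in the frame of tray between 0.13 and 0.216 m and x of washer2_mid in the frame of tray between -0.024 and 0.024 m) and (z of washer3_mid in the frame of tray below 0.046 m and y of washer3_mid in the frame of tray between 0.13 and 0.216 m and x of washer3_mid in the frame of tray between -0.024 and 0.024 m)) or (not (z of washer2_mid in the frame of tray below 0.046 m and y of washer2_mid in the frame of tray between 0.13 and 0.216 m and x of washer2_mid in the frame of tray between -0.024 and 0.024 m) and (z of washer1_mid in the frame of tray below 0.046 m and y of washer1_mid in the frame of tray between 0.13 and 0.216 m and x of washer1_mid in the frame of tray between -0.024 and 0.024 m) and (z of washer3_mid in the frame of tray below 0.046 m and y of washer3_mid in the frame of tray between 0.13 and 0.216 m and x of washer3_mid in the frame of tray between -0.024 and 0.024 m)) or (not (z of washer3_mid in the frame of tray below 0.046 m and y of washer3_mid in the frame of tray between 0.13 and 0.216 m and x of washer3_mid in the frame of tray between -0.024 and 0.024 m) and (z of washer1_mid in the frame of tray below 0.046 m and y of washer1_mid in the frame of tray between 0.13 and 0.216 m and x of washer1_mid in the frame of tray between -0.024 and 0.024 m) and (z of washer2_mid in the frame of tray below 0.046 m and y of washer2_mid in the frame of tray between 0.13 and 0.216 m and x of washer2_mid in the frame of tray between -0.024 and 0.024 m)))), for 0.2 s.
At the end, for the whole second after the job is handed in: All three washers lie in the slot, their centres within its walls and at least 10 mm below the deck; nut and pipe stub stand upright within 20 mm of where they were, and the things on the bench lie within 30 mm of where they were (z of each of washer1_mid, washer2_mid, washer3_mid in the frame of tray below 0.046 m and y of washer1_mid in the frame of tray between 0.13 and 0.216 m and x of washer1_mid in the frame of tray between -0.024 and 0.024 m and y of washer2_mid in the frame of tray between 0.13 and 0.216 m and x of washer2_mid in the frame of tray between -0.024 and 0.024 m and y of washer3_mid in the frame of tray between 0.13 and 0.216 m and x of washer3_mid in the frame of tray between -0.024 and 0.024 m and distance of each of nut_mid, pipe_mid from where it was at the start of the episode below 0.02 m and angle between each of nut_mid, pipe_mid's own z axis and vertical below 0.2 rad and distance of each of wirebrush, hammer, paste, angle, magnet from where it was at the start of the episode below 0.03 m); the robot touches nothing.
It fails at once if a washer is lifted more than 19 mm off the deck (z of any of washer1_mid, washer2_mid, washer3_mid in the frame of tray above 0.08 m).
It fails at once if the nut or the pipe stub is moved by more than 20 mm, lifted or knocked over (distance of any of nut_mid, pipe_mid from where it was at the start of the episode above 0.02 m).
It fails at once if something on the bench is moved by more than 30 mm (distance of any of wirebrush, hammer, paste, angle, magnet from where it was at the start of the episode above 0.03 m).
It also fails if it takes over 64 s, if anything falls off the work surface, if the arm or the gripper's body presses on something with over 40 N, if the wrist force passes 120 N, or if a joint passes its speed limit or range.

## Working session

There is one attempt and no reset: what is moved stays moved. The work goes in short steps, Python scripts to look and compute and a shell command to move; the robot and the scene stay as the last step left them, time stands still between calls to the robot, and variables do not carry over. Pictures are saved under pics/ and viewed, about 8 in all and at most 12, crops included, and the job is handed in when it is done.

```bash
mkdir -p pics; cat > h.py <<'E'
from workcell import arm
import numpy as np, cv2
def ray(cam,u,v):
    c=arm.calibration(cam); K=np.array([[c['fx'],0,c['cx']],[0,c['fy'],c['cy']],[0,0,1.]])
    x,y=cv2.undistortPoints(np.array([[[u,v]]],float),K,np.array([c['k1'],0,0,0.]))[0,0]
    R=np.array(c['R']);t=np.array(c['t']); return -R.T@t, R.T@np.array([x,y,1.])
def at(cam,u,v,z):
    o,d=ray(cam,u,v); return o+d*(z-o[2])/d[2]
def proj(cam,X):
    c=arm.calibration(cam); p=np.array(c['R'])@np.array(X)+np.array(c['t']); s=p[:2]/p[2]; s=s*(1+c['k1']*(s@s))
    return np.array([c['fx']*s[0]+c['cx'],c['fy']*s[1]+c['cy']])
def w(cam,p):
    c=arm.calibration(cam); return np.array(c['R']).T@(np.array(p)-np.array(c['t']))
def snap(cam,name):
    im=arm.read_camera(cam); cv2.imwrite('pics/'+name+'.png',im[:,:,::-1]); return im
E
python3 - <<'E'
from h import *
np.set_printoptions(precision=4,suppress=True)
s=arm.get_obs(); print(s['tool_pos'],s['tcp_rot'],s['t'],arm.grip_depth)
a=snap('scene','s0');b=snap('top','t0')
for c in('top','scene'):
  print(c,ray(c,256,192))
  for n in('tray','washer1_mid','nut_mid','pipe_mid','gate','slot','hammer'):
    print(c,n,[(round(r['score'],2),w(c,r['xyz'])) for r in arm.search_frame(c,n)])
E
```

```text
[0.2194 0.4486 0.2304] [-0.7082 -3.0602  0.0032] 0.0 0.0187
top (array([0.3059, 0.0074, 1.3125]), array([ 0.1897, -0.0198, -0.982 ]))
top tray [(0.59, array([ 0.5555, -0.0403,  0.0551]))]
top washer1_mid [(0.44, array([ 0.4785, -0.0735,  0.0656])), (0.4, array([ 0.5336, -0.1281,  0.0686]))]
top nut_mid [(0.42, array([0.6501, 0.0238, 0.0812]))]
top pipe_mid [(0.54, array([0.4813, 0.0581, 0.0965])), (0.39, array([0.6474, 0.0234, 0.08  ]))]
top gate [(0.72, array([ 0.5565, -0.0432,  0.061 ]))]
top slot [(0.78, array([ 0.5581, -0.0475,  0.0565]))]
top hammer [(0.65, array([0.4395, 0.3353, 0.0252])), (0.62, array([ 0.5587, -0.0403,  0.0546]))]
scene (array([ 1.1253, -0.3393,  0.783 ]), array([-0.6101,  0.3387, -0.7164]))
scene tray [(0.76, array([ 0.5915, -0.0571,  0.0556]))]
scene washer1_mid []
scene nut_mid [(0.8, array([0.6582, 0.0158, 0.0731]))]
scene pipe_mid [(0.74, array([0.4941, 0.0543, 0.0854]))]
scene gate [(0.89, array([ 0.5904, -0.0607,  0.0493]))]
scene slot [(0.65, array([ 0.5867, -0.0571,  0.057 ]))]
scene hammer [(0.96, array([0.4788, 0.334 , 0.024 ]))]
```

```bash
python3 -c "
import cv2,numpy as np
cv2.imwrite('pics/t0b.png',cv2.resize(cv2.imread('pics/t0.png'),(800,600)));cv2.imwrite('pics/s0b.png',cv2.resize(cv2.imread('pics/s0.png'),(800,600)))"
```

```text
(no output)
```

View pics/t0b.png

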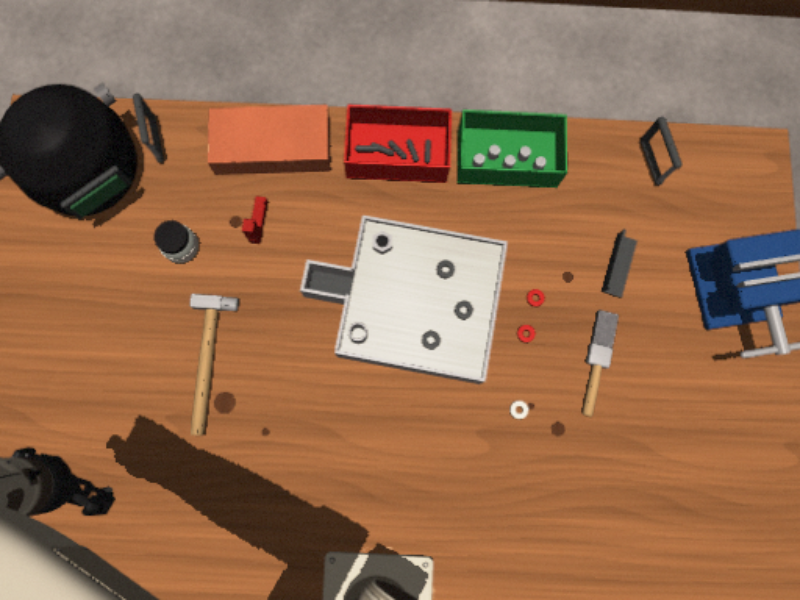

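View pics/s0b.png

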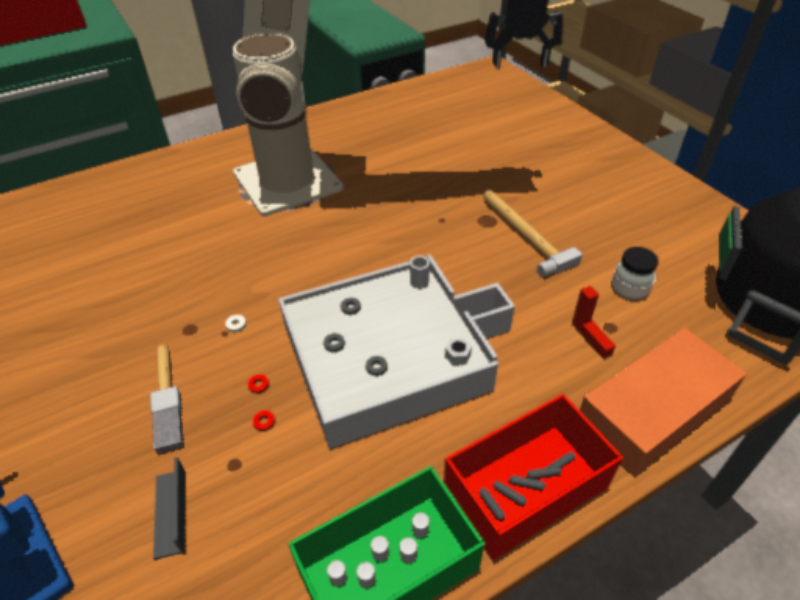

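The top view (800x600 scale) shows the tray at (335–507, 217–381) with the slot at (325,281). The washers are at (445,269), (463,310) and (431,340), the nut at (382,242) and the pipe at (358,333). The red and white rings lie off the tray. Next I measure these more precisely.

```bash
cat > meas.py <<'E'
from h import *
def blobs(cam,im,T,out=None):
    """dark blobs on deck in tray frame rectified picture at washer top height, 2 px/mm"""
    o,th=T[:2],T[2]; c,s=np.cos(th),np.sin(th)
    X,Y=np.meshgrid(np.arange(-135,136,.5)/1000,np.arange(-140,225,.5)/1000)
    P=np.stack([o[0]+c*X-s*Y,o[1]+s*X+c*Y,np.full_like(X,.066)],-1).reshape(-1,3)
    k=arm.calibration(cam);q=P@np.array(k['R']).T+np.array(k['t']);q=q[:,:2]/q[:,2:];q=q*(1+k['k1']*(q**2).sum(1,keepdims=True))
    m=(q*[k['fx'],k['fy']]+[k['cx'],k['cy']]).reshape(*X.shape,2).astype(np.float32)
    return cv2.remap(im,m,None,cv2.INTER_CUBIC)
E
python3 - <<'E'
from meas import *
from scipy.optimize import minimize
np.set_printoptions(precision=4,suppress=True)
im=cv2.imread('pics/t0.png');g=cv2.cvtColor(im,cv2.COLOR_BGR2HSV)
# rough from outer rim corners
pts=[(363,217),(507,242),(486,381),(335,354)]
C=[at('top',u*.64,v*.64,.068) for u,v in pts]
for c in C:print(c)
m=np.mean(C,0)
m=m[:2]
d=(np.array(C[0])+C[3]-C[1]-C[2])[:2]; th=np.arctan2(d[1],d[0])-np.pi/2
print(m,th,[np.linalg.norm(C[i]-C[(i+1)%4]) for i in range(4)])
r=blobs('top',im,(m[0],m[1],th))
cv2.imwrite('pics/r0.png',cv2.flip(r,-1)[:, :])
E
```

```text
[0.6998 0.0576 0.068 ]
[ 0.6648 -0.2106  0.068 ]
[ 0.4074 -0.1763  0.068 ]
[0.4427 0.094  0.068 ]
[ 0.5537 -0.0588] -0.12993496055242737 [np.float64(0.27044798900316586), np.float64(0.2595832750895276), np.float64(0.27257967436597297), np.float64(0.25968500091566654)]
```

```bash
python3 -c "
import cv2
r=cv2.imread('pics/r0.png');print(r.shape);cv2.imwrite('pics/r0c.png',cv2.resize(r[:590],None,fx=1,fy=1))"
```

```text
(730, 542, 3)
```

View pics/r0.png

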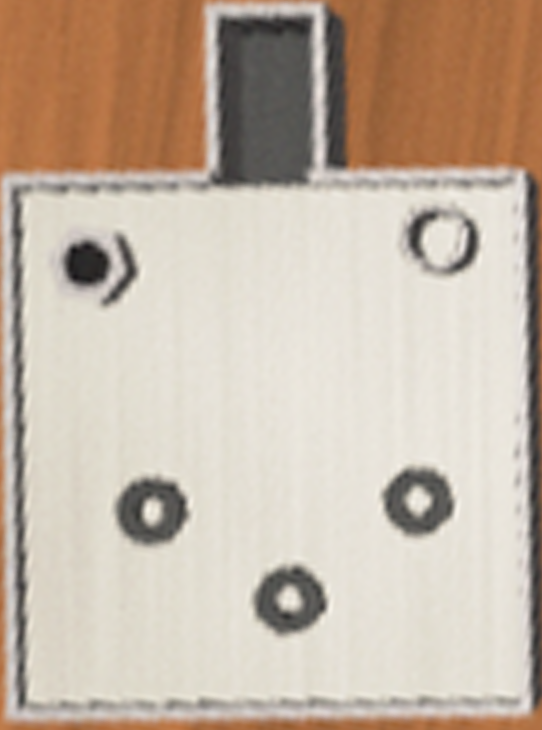

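The rectified tray view (x = 135.5−c/2, y = 224.5−r/2 mm) shows the tray model fitting to about 1.5 mm. Washer pixels are (152,511), (290,600) and (418,501); the nut is near (90,265) and the pipe near (445,240). I'll push with both fingers about 20 mm apart as a cradle, then compute the waypoints from the corrected tray origin.

```bash
cat > plan.py <<'E'
from h import *
from scipy.spatial.transform import Rotation as Ro
np.set_printoptions(precision=2,suppress=True)
TH=-0.130; c,s=np.cos(TH),np.sin(TH); RT=np.array([[c,-s],[s,c]])
O=np.array([.5537,-.0588])+RT@[.0012,.0015]
def tw(x,y): return O+RT@(np.array([x,y])/1000)
def wt(p): return RT.T@(np.array(p[:2])-O)*1000
def state():
    o=arm.get_obs(); R=Ro.from_rotvec(o['tcp_rot']).as_matrix()
    print('t',round(o['t'],2),'tcp cm',np.array(o['tool_pos'])*100,'tray mm',wt(o['tool_pos']),'toolx yaw in tray deg',np.degrees(np.arctan2(R[1,0],R[0,0])-TH),'z',R[:,2],'F',np.array(o['wrist_force']),'w',o['grip_width']*1000,'q',np.array(o['qpos']))
    return o
def go(pts):
    o=state(); p=np.array(o['tool_pos'])*100
    for q in pts: print(q,'travel cm',tw(*q)*100-p[:2], 'world',tw(*q))
E
python3 - <<'E'
from plan import *
im=cv2.imread('pics/t0.png')
for n,(a,b) in dict(W1=(58.3,-32.5),W2=(-10.7,-77),W3=(-74.7,-27.5)).items(): print(n,proj('top',[*tw(a,b),.066])*1.5625,tw(a,b))
go([(72,-69),(-11,-113),(-92,-62)])
E
```

```text
W1 [444.76 268.86] [ 0.61 -0.1 ]
W2 [462.96 309.58] [ 0.53 -0.13]
W3 [430.26 339.33] [ 0.48 -0.08]
t 0.8 tcp cm [21.96 44.92 23.13] tray mm [-398.29  458.91] toolx yaw in tray deg 161.39061489329166 z [ 0.  0. -1.] F [ 0.33 -0.23 -0.41] w 85.3716196958264 q [1.12 0.24 0.01 1.34 0.   1.57]
(72, -69) travel cm [ 39.79 -58.44] world [ 0.62 -0.14]
(-11, -113) travel cm [ 30.99 -61.73] world [ 0.53 -0.17]
(-92, -62) travel cm [ 23.62 -55.62] world [ 0.46 -0.11]
```

```bash
R='x'; python3 -m creep '[{"travel":[10,-10,-3],"delta_rot":[0,0,-9],"hand":0.5},{"travel":[14,-15,-3],"delta_rot":[0,0,-18],"hand":0.5},{"travel":[18,-20,-3],"delta_rot":[0,0,-25],"hand":0.5},{"travel":[22,-25,-3],"delta_rot":[0,0,-33],"hand":0.5},{"travel":[26,-30,-3],"delta_rot":[0,0,-41],"hand":0.5},{"travel":[29,-35,-3],"delta_rot":[0,0,-49],"hand":0.5},{"travel":[32,-40,-3],"delta_rot":[0,0,-59],"hand":0.5},{"travel":[35,-45,-3],"delta_rot":[0,0,-59],"hand":0.5},{"travel":[37,-50,-3],"delta_rot":[0,0,-59],"hand":0.5},{"travel":[39,-54,-3],"delta_rot":[0,0,-59],"hand":0.5}]'; python3 -c "
from plan import *
go([(72,-69)])"
```

```text
t: 1.8
tool_pos: [0.5244, 0.0543, 0.2028]
tcp_rot: [2.124, 2.315, 0.001]
wrist_force: [1.2, 1.7, -0.7]
grip_width: 0.0214
t 1.8 tcp cm [52.44  5.43 20.28] tray mm [-44.94 106.85] toolx yaw in tray deg 102.38492733639659 z [ 0.  0. -1.] F [ 1.17  1.74 -0.75] w 21.350274521025256 q [0.1  0.31 0.02 1.28 0.   1.59]
(72, -69) travel cm [  9.32 -18.95] world [ 0.62 -0.14]
```

```bash
python3 -m creep '[{"travel":[9.3,-18.95,0],"delta_rot":[0,0,0],"hand":0.5},{"travel":[9.3,-18.95,0],"delta_rot":[0,0,0],"hand":0.5},{"travel":[9.3,-18.95,0],"delta_rot":[0,0,0],"hand":0.5},{"travel":[9.3,-18.95,0],"delta_rot":[0,0,0],"hand":0.5},{"travel":[9.3,-18.95,0],"delta_rot":[0,0,0],"hand":0.5},{"travel":[9.3,-18.95,-5],"delta_rot":[0,0,0],"hand":0.5},{"travel":[9.3,-18.95,-10],"delta_rot":[0,0,0],"hand":0.5},{"travel":[9.3,-18.95,-12],"delta_rot":[0,0,0],"hand":0.5},{"travel":[9.3,-18.95,-12],"delta_rot":[0,0,0],"hand":0.5},{"travel":[9.3,-18.95,-12],"delta_rot":[0,0,0],"hand":0.5}]'; python3 -c "
from plan import *
go([(72,-69)])"
```

```text
t: 2.8
tool_pos: [0.6166, -0.1329, 0.0832]
tcp_rot: [2.123, 2.316, 0.0]
wrist_force: [0.9, -0.1, 1.5]
grip_width: 0.0213
t 2.8 tcp cm [ 61.66 -13.29   8.32] tray mm [ 70.81 -66.86] toolx yaw in tray deg 102.41785595629688 z [ 0.  0. -1.] F [ 0.9  -0.15  1.53] w 21.339461779787843 q [-0.21  0.59  0.14  1.12  0.    1.27]
(72, -69) travel cm [ 0.09 -0.23] world [ 0.62 -0.14]
```

```bash
python3 -m creep '[{"travel":[0.1,-0.2,-1.2],"delta_rot":[0,0,0],"hand":0.5},{"travel":[0.1,-0.2,-2],"delta_rot":[0,0,0],"hand":0.5},{"travel":[0.1,-0.2,-2.3],"delta_rot":[0,0,0],"hand":0.5},{"travel":[0.1,-0.2,-2.5],"delta_rot":[0,0,0],"hand":0.5},{"travel":[0.1,-0.2,-2.5],"delta_rot":[0,0,0],"hand":0.5}]'; python3 -c "
from plan import *
a=snap('scene','s1');b=snap('top','t1')
im=np.hstack([cv2.resize(a[150:290,170:340],None,fx=2.4,fy=2.4,interpolation=2),cv2.resize(b[130:270,190:340],None,fx=2.4,fy=2.4,interpolation=2)])
cv2.imwrite('pics/c1.png',im[:,:,::-1]);go([(72,-69)])"
```

```text
t: 3.3
tool_pos: [0.6173, -0.1353, 0.0576]
tcp_rot: [-2.124, -2.315, 0.0]
wrist_force: [-0.8, 0.9, 0.1]
grip_width: 0.0211
t 3.4 tcp cm [ 61.76 -13.53   5.8 ] tray mm [ 72.06 -69.11] toolx yaw in tray deg 102.39195800544934 z [ 0. -0. -1.] F [1.33 1.16 0.58] w 21.443199324692046 q [-0.22  0.62  0.12  1.07  0.    1.27]
(72, -69) travel cm [-0.    0.01] world [ 0.62 -0.14]
```

View pics/c1.png

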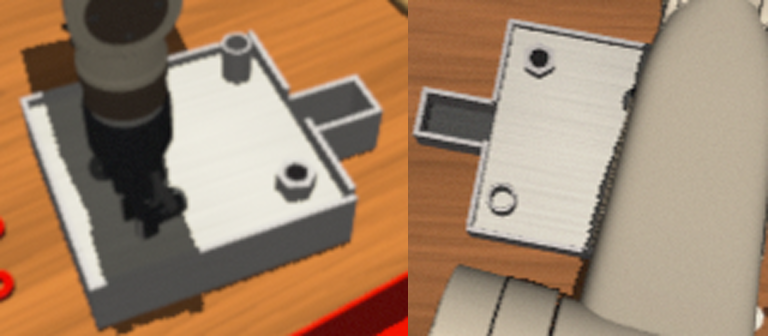

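```bash
cat >> plan.py <<'E'
def push(ws,d=24.3):
    """ws: (wx,wy,yaw_deg) washer poses -> rows rel. to current pose"""
    o=state(); p=np.array(o['tool_pos'])*100; R=Ro.from_rotvec(o['tcp_rot']).as_matrix(); y0=np.degrees(np.arctan2(R[1,0],R[0,0])-TH)
    for x,y,a in ws:
        u=np.array([np.cos(np.radians(a)),np.sin(np.radians(a))]); q=np.array([x,y])-d*u
        print((x,y,a),'tool',q,'travel',tw(*q)*100-p[:2],'rot',round(a-y0,1))
E
python3 -c "
from plan import *
push([(61,-38,102),(0,95,102),(0,95,90),(0,141,90)])"
```

```text
t 3.4 tcp cm [ 61.76 -13.53   5.8 ] tray mm [ 72.06 -69.11] toolx yaw in tray deg 102.39195800544934 z [ 0. -0. -1.] F [1.33 1.16 0.58] w 21.443199324692046 q [-0.22  0.62  0.12  1.07  0.    1.27]
(61, -38, 102) tool [ 66.05 -61.77] travel [-0.5   0.81] rot -0.4
(0, 95, 102) tool [ 5.05 71.23] travel [-4.83 14.78] rot -0.4
(0, 95, 90) tool [-0.  70.7] travel [-5.33 14.8 ] rot -12.4
(0, 141, 90) tool [ -0.  116.7] travel [-4.74 19.36] rot -12.4
```

```bash
python3 -m creep '[{"travel":[-0.5,0.8,0],"delta_rot":[0,0,0],"hand":0.5},{"travel":[-0.8,1.8,0],"delta_rot":[0,0,0],"hand":0.5},{"travel":[-1.1,2.8,0],"delta_rot":[0,0,0],"hand":0.5},{"travel":[-1.4,3.8,0],"delta_rot":[0,0,0],"hand":0.5},{"travel":[-1.75,4.8,0],"delta_rot":[0,0,0],"hand":0.5},{"travel":[-2.05,5.8,0],"delta_rot":[0,0,0],"hand":0.5},{"travel":[-2.35,6.8,0],"delta_rot":[0,0,0],"hand":0.5},{"travel":[-2.65,7.8,0],"delta_rot":[0,0,0],"hand":0.5},{"travel":[-3,8.8,0],"delta_rot":[0,0,0],"hand":0.5},{"travel":[-3.3,9.8,0],"delta_rot":[0,0,0],"hand":0.5}]'; python3 -c "
from plan import *
a=snap('scene','s2')
cv2.imwrite('pics/c2.png',cv2.resize(a[150:290,170:340],None,fx=3,fy=3,interpolation=2)[:,:,::-1])
push([(0,95,102),(0,95,90),(0,141,90)])"
```

```text
t: 4.4
tool_pos: [0.5841, -0.0365, 0.0578]
tcp_rot: [2.124, 2.315, 0.0]
wrist_force: [0.5, -1.2, 0.5]
grip_width: 0.0212
t 4.45 tcp cm [58.35 -3.49  5.77] tray mm [25.23 26.07] toolx yaw in tray deg 102.48321632796974 z [-0.  0. -1.] F [-1.39  1.13  0.39] w 21.425717211938448 q [-0.06  0.53 -0.03  1.01  0.    1.42]
(0, 95, 102) tool [ 5.05 71.23] travel [-1.42  4.74] rot -0.5
(0, 95, 90) tool [-0.  70.7] travel [-1.92  4.75] rot -12.5
(0, 141, 90) tool [ -0.  116.7] travel [-1.33  9.31] rot -12.5
```

View pics/c2.png

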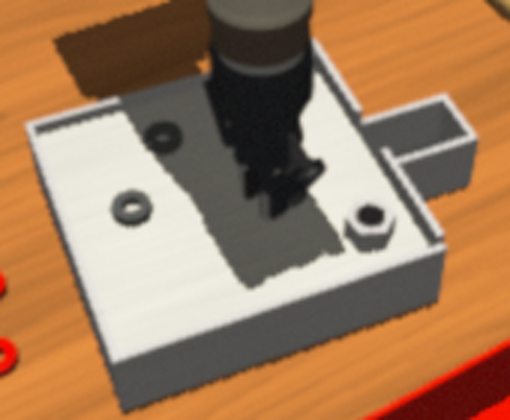

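The crop shows the first washer cradled ahead of the fingers at about (310,170), with the other two undisturbed at (163,137) and (131,207). I carry on pushing.

```bash
python3 -m creep '[{"travel":[-0.3,1,0],"delta_rot":[0,0,0],"hand":0.5},{"travel":[-0.6,2,0],"delta_rot":[0,0,0],"hand":0.5},{"travel":[-0.9,3,0],"delta_rot":[0,0,-2],"hand":0.5},{"travel":[-1.3,3.9,0],"delta_rot":[0,0,-5],"hand":0.5},{"travel":[-1.8,4.8,0],"delta_rot":[0,0,-9],"hand":0.5},{"travel":[-1.85,5.6,0],"delta_rot":[0,0,-12.5],"hand":0.5},{"travel":[-1.75,6.5,0],"delta_rot":[0,0,-12.5],"hand":0.5},{"travel":[-1.6,7.5,0],"delta_rot":[0,0,-12.5],"hand":0.5},{"travel":[-1.45,8.5,0],"delta_rot":[0,0,-12.5],"hand":0.5},{"travel":[-1.35,9.2,0],"delta_rot":[0,0,-12.5],"hand":0.5}]'; python3 -c "
from plan import *
a=snap('scene','s3');b=snap('top','t3')
im=np.hstack([cv2.resize(a[150:290,170:340],None,fx=2.4,fy=2.4,interpolation=2),cv2.resize(b[130:270,190:340],None,fx=2.4,fy=2.4,interpolation=2)])
cv2.imwrite('pics/c3.png',im[:,:,::-1]);go([(0,60)])"
```

```text
t: 5.45
tool_pos: [0.5712, 0.0557, 0.0578]
tcp_rot: [2.362, 2.071, 0.0]
wrist_force: [0.3, -0.4, 1.1]
grip_width: 0.0213
t 5.55 tcp cm [57.12  5.6   5.77] tray mm [  1.28 114.58] toolx yaw in tray deg 89.99945303388775 z [ 0.  0. -1.] F [ 0.57  0.09 -0.3 ] w 21.209481980821494 q [ 0.1   0.51 -0.07  0.99  0.    1.8 ]
(0, 60) travel cm [-0.83 -5.4 ] world [0.56 0.  ]
```

View pics/c3.png

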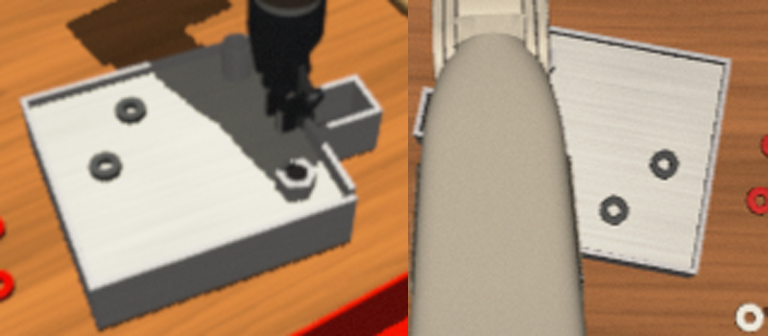

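```bash
python3 -m creep '[{"travel":[0,0.2,0],"delta_rot":[0,0,0],"hand":0.5},{"travel":[0,0.2,0],"delta_rot":[0,0,0],"hand":0.5},{"travel":[-0.2,-1.5,0],"delta_rot":[0,0,0],"hand":0.5},{"travel":[-0.4,-3,1],"delta_rot":[0,0,0],"hand":0.5},{"travel":[-0.6,-4.5,5],"delta_rot":[0,0,0],"hand":0.5},{"travel":[-0.8,-5.4,8],"delta_rot":[0,0,0],"hand":0.5},{"travel":[-0.8,-5.4,8],"delta_rot":[0,0,0],"hand":0.5}]'; python3 -c "
from plan import *
push([(-81.5,-38.2,75)])"
```

```text
t: 6.25
tool_pos: [0.5659, -0.0023, 0.1436]
tcp_rot: [2.361, 2.061, 0.011]
wrist_force: [0.7, -0.1, 0.5]
grip_width: 0.0214
t 6.25 tcp cm [56.59 -0.23 14.36] tray mm [ 3.56 56.09] toolx yaw in tray deg 89.6768593105377 z [ 0.01 -0.   -1.  ] F [ 0.71 -0.06  0.51] w 21.449126583829987 q [-0.    0.41  0.02  1.16 -0.    1.7 ]
(-81.5, -38.2, 75) tool [-87.79 -61.67] travel [-10.58 -10.49] rot -14.7
```

```bash
python3 -m creep '[{"travel":[-4,-4,0],"delta_rot":[0,0,-5],"hand":0.5},{"travel":[-8,-8,0],"delta_rot":[0,0,-10],"hand":0.5},{"travel":[-10.4,-10.4,0],"delta_rot":[0,0,-15],"hand":0.5},{"travel":[-10.4,-10.4,0],"delta_rot":[0,0,-15],"hand":0.5},{"travel":[-10.4,-10.4,0],"delta_rot":[0,0,-15],"hand":0.5},{"travel":[-10.4,-10.4,-4],"delta_rot":[0,0,-15],"hand":0.5},{"travel":[-10.4,-10.4,-4],"delta_rot":[0,0,-15],"hand":0.5}]'; python3 -c "
from plan import *
a=snap('scene','s4')
cv2.imwrite('pics/c4.png',cv2.resize(a[150:290,170:340],None,fx=3,fy=3,interpolation=2)[:,:,::-1])
push([(-81.5,-38.2,75)])"
```

```text
t: 6.95
tool_pos: [0.4565, -0.1024, 0.0945]
tcp_rot: [-2.608, -1.743, 0.007]
wrist_force: [-1.0, 0.4, 0.2]
grip_width: 0.0214
t 7.0 tcp cm [ 45.75 -10.24   9.61] tray mm [-90.93 -57.23] toolx yaw in tray deg 74.96804976185774 z [-0.  0. -1.] F [-0.5   0.31  0.09] w 21.363074594102553 q [-0.22  0.29 -0.3   0.98  0.    1.74]
(-81.5, -38.2, 75) tool [-87.79 -61.67] travel [ 0.25 -0.48] rot 0.0
```

View pics/c4.png

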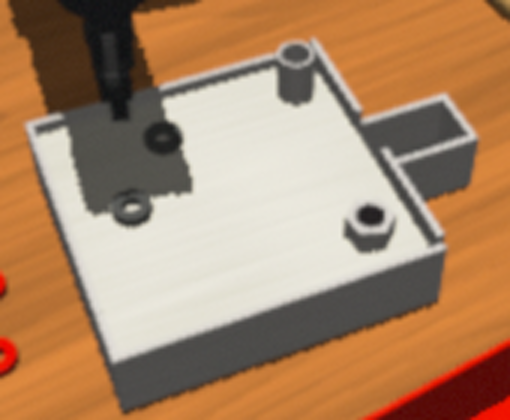

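The first washer is gone from the deck and the nut (370,225) and pipe (295,75) are unmoved. The next washer is at (163,137), just beyond the fingers. I descend behind it.

```bash
python3 -m creep '[{"travel":[0.25,-0.5,0],"delta_rot":[0,0,0],"hand":0.5},{"travel":[0.25,-0.5,-1.5],"delta_rot":[0,0,0],"hand":0.5},{"travel":[0.25,-0.5,-3],"delta_rot":[0,0,0],"hand":0.5},{"travel":[0.25,-0.5,-3.6],"delta_rot":[0,0,0],"hand":0.5},{"travel":[0.25,-0.5,-3.8],"delta_rot":[0,0,0],"hand":0.5},{"travel":[0.25,-0.5,-3.8],"delta_rot":[0,0,0],"hand":0.5}]'; python3 -c "
from plan import *
b=arm.read_camera('top');cv2.imwrite('pics/t5.png',b[:,:,::-1])
push([(-74.7,-27,75),(0,95,75),(0,95,90),(0,142,90)])"
```

```text
t: 7.6
tool_pos: [0.4621, -0.1084, 0.0604]
tcp_rot: [2.612, 1.744, 0.001]
wrist_force: [0.8, 0.1, -0.6]
grip_width: 0.0211
t 7.65 tcp cm [ 46.22 -10.84   6.05] tray mm [-85.48 -62.59] toolx yaw in tray deg 74.90498737367562 z [ 0. -0. -1.] F [ 0.69 -0.24 -0.05] w 21.09968241568438 q [-0.23  0.34 -0.34  0.89 -0.    1.73]
(-74.7, -27, 75) tool [-80.99 -50.47] travel [0.6  1.14] rot 0.1
(0, 95, 75) tool [-6.29 71.53] travel [ 9.59 12.27] rot 0.1
(0, 95, 90) tool [-0.  70.7] travel [10.2  12.11] rot 15.1
(0, 142, 90) tool [ -0.  117.7] travel [10.81 16.77] rot 15.1
```

```bash
python3 -m creep '[{"travel":[0,0,-0.2],"delta_rot":[0,0,0],"hand":0.5},{"travel":[0.5,1,-0.25],"delta_rot":[0,0,0],"hand":0.5},{"travel":[1.3,2,-0.25],"delta_rot":[0,0,0],"hand":0.5},{"travel":[2.1,3,-0.25],"delta_rot":[0,0,0],"hand":0.5},{"travel":[2.9,4,-0.25],"delta_rot":[0,0,0],"hand":0.5},{"travel":[3.75,5,-0.25],"delta_rot":[0,0,0],"hand":0.5},{"travel":[4.55,6,-0.25],"delta_rot":[0,0,0],"hand":0.5},{"travel":[5.35,7,-0.25],"delta_rot":[0,0,0],"hand":0.5},{"travel":[6.15,8,-0.25],"delta_rot":[0,0,0],"hand":0.5},{"travel":[6.95,9,-0.25],"delta_rot":[0,0,0],"hand":0.5}]'; python3 -c "
from plan import *
a=snap('scene','s6');b=snap('top','t6')
im=np.hstack([cv2.resize(a[150:290,170:340],None,fx=2.4,fy=2.4,interpolation=2),cv2.resize(b[130:270,190:340],None,fx=2.4,fy=2.4,interpolation=2)])
cv2.imwrite('pics/c6.png',im[:,:,::-1])
push([(0,95,75),(0,95,90),(0,142,90)])"
```

```text
t: 8.65
tool_pos: [0.5315, -0.0174, 0.0572]
tcp_rot: [-2.613, -1.744, 0.0]
wrist_force: [0.6, -0.8, 1.2]
grip_width: 0.0215
t 8.75 tcp cm [53.24 -1.69  5.73] tray mm [-27.78  37.33] toolx yaw in tray deg 74.99603929655713 z [ 0.  0. -1.] F [-0.5   0.4  -0.33] w 21.44340771277006 q [-0.03  0.44 -0.19  0.94  0.    1.93]
(0, 95, 75) tool [-6.29 71.53] travel [2.57 3.11] rot 0.0
(0, 95, 90) tool [-0.  70.7] travel [3.19 2.95] rot 15.0
(0, 142, 90) tool [ -0.  117.7] travel [3.8  7.61] rot 15.0
```

View pics/c6.png

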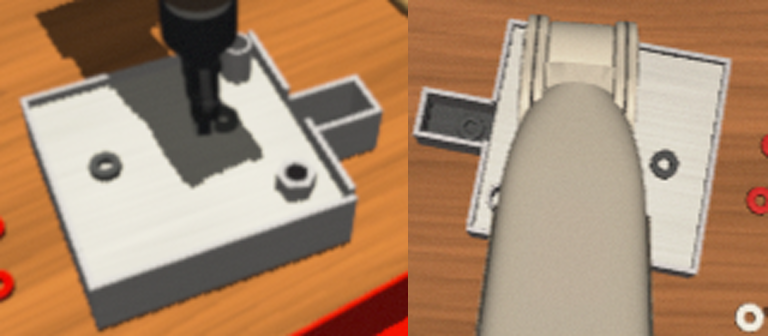

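Washer 1 is in the slot at (473,128) in the right panel, and the second washer is cradled ahead of the fingers at (225,120). I push on.

```bash
python3 -m creep '[{"travel":[0.8,1,0],"delta_rot":[0,0,0],"hand":0.5},{"travel":[1.6,1.9,0],"delta_rot":[0,0,2],"hand":0.5},{"travel":[2.4,2.7,0],"delta_rot":[0,0,6],"hand":0.5},{"travel":[3,3.2,0],"delta_rot":[0,0,10],"hand":0.5},{"travel":[3.25,3.8,0],"delta_rot":[0,0,15],"hand":0.5},{"travel":[3.4,4.7,0],"delta_rot":[0,0,15],"hand":0.5},{"travel":[3.5,5.6,0],"delta_rot":[0,0,15],"hand":0.5},{"travel":[3.65,6.5,0],"delta_rot":[0,0,15],"hand":0.5},{"travel":[3.75,7.3,0],"delta_rot":[0,0,15],"hand":0.5},{"travel":[3.8,7.6,0],"delta_rot":[0,0,15],"hand":0.5}]'; python3 -c "
from plan import *
state()"
python3 -m creep '[{"travel":[0,0,0],"delta_rot":[0,0,0],"hand":0.5},{"travel":[0,0,0],"delta_rot":[0,0,0],"hand":0.5},{"travel":[-0.2,-1.5,0],"delta_rot":[0,0,0],"hand":0.5},{"travel":[-0.4,-3,1],"delta_rot":[0,0,0],"hand":0.5},{"travel":[-0.6,-4.5,5],"delta_rot":[0,0,0],"hand":0.5},{"travel":[-1.5,-8,8],"delta_rot":[0,0,0],"hand":0.5},{"travel":[-2.5,-12,8],"delta_rot":[0,0,0],"hand":0.5},{"travel":[-2.5,-12,8],"delta_rot":[0,0,0],"hand":0.5},{"travel":[-2.5,-12,8],"delta_rot":[0,0,0],"hand":0.5}]'; python3 -c "
from plan import *
a=snap('scene','s7');b=snap('top','t7')
im=np.hstack([cv2.resize(a[150:290,170:340],None,fx=2.4,fy=2.4,interpolation=2),cv2.resize(b[130:270,190:340],None,fx=2.4,fy=2.4,interpolation=2)])
cv2.imwrite('pics/c7.png',im[:,:,::-1])
push([(-10.7,-87,86)])"
```

```text
t: 9.75
tool_pos: [0.569, 0.0589, 0.0573]
tcp_rot: [-2.362, -2.071, -0.001]
wrist_force: [0.2, -0.5, -0.6]
grip_width: 0.0215
t 9.75 tcp cm [56.9   5.89  5.73] tray mm [ -1.31 117.21] toolx yaw in tray deg 89.94051239025006 z [ 0.  0. -1.] F [ 0.17 -0.51 -0.57] w 21.476416792706708 q [ 0.1   0.51 -0.07  0.99  0.    1.8 ]
t: 10.65
tool_pos: [0.5433, -0.0646, 0.138]
tcp_rot: [2.367, 2.065, 0.001]
wrist_force: [0.4, 0.6, -0.0]
grip_width: 0.0215
t 10.75 tcp cm [54.35 -6.27 13.72] tray mm [-10.78  -6.71] toolx yaw in tray deg 89.84144515509786 z [-0.  0. -1.] F [-0.2   0.45 -0.41] w 21.817985944835616 q [-0.12  0.39 -0.04  1.14  0.    1.59]
(-10.7, -87, 86) tool [ -12.4  -111.24] travel [ -1.52 -10.34] rot -3.8
```

View pics/c7.png

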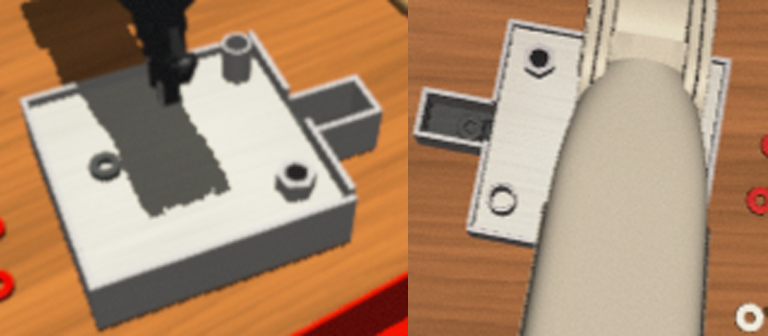

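Two washers are in the slot, at (473,128) and just beside it towards the gate. The nut and pipe are unchanged. Now the third, at (105,165) in the left panel.

```bash
python3 -m creep '[{"travel":[-0.8,-5,0],"delta_rot":[0,0,-2],"hand":0.5},{"travel":[-1.5,-10.3,0],"delta_rot":[0,0,-4],"hand":0.5},{"travel":[-1.5,-10.3,0],"delta_rot":[0,0,-4],"hand":0.5},{"travel":[-1.5,-10.3,0],"delta_rot":[0,0,-4],"hand":0.5},{"travel":[-1.5,-10.3,-4],"delta_rot":[0,0,-4],"hand":0.5},{"travel":[-1.5,-10.3,-4],"delta_rot":[0,0,-4],"hand":0.5},{"travel":[-1.5,-10.3,-4],"delta_rot":[0,0,-4],"hand":0.5}]'; python3 -c "
from plan import *
b=snap('top','t8');push([(-10.7,-86,86)])"
```

```text
t: 11.45
tool_pos: [0.5281, -0.1633, 0.0965]
tcp_rot: [-2.429, -1.988, 0.003]
wrist_force: [-0.1, 0.2, -0.5]
grip_width: 0.0211
t 11.5 tcp cm [ 52.92 -16.39   9.77] tray mm [ -11.87 -108.87] toolx yaw in tray deg 86.02177047423187 z [-0.  0. -1.] F [-0.35  0.18  0.87] w 21.18184114698527 q [-0.3   0.44 -0.07  1.06  0.    1.47]
(-10.7, -86, 86) tool [ -12.4  -110.24] travel [-0.07 -0.13] rot -0.0
```

```bash
python3 -m creep '[{"travel":[-0.1,-0.2,-1.5],"delta_rot":[0,0,0],"hand":0.5},{"travel":[-0.1,-0.2,-2.5],"delta_rot":[0,0,0],"hand":0.5},{"travel":[-0.1,-0.2,-3.4],"delta_rot":[0,0,0],"hand":0.5},{"travel":[-0.1,-0.2,-3.9],"delta_rot":[0,0,0],"hand":0.5},{"travel":[-0.1,-0.2,-3.9],"delta_rot":[0,0,0],"hand":0.5},{"travel":[-0.1,-0.2,-3.9],"delta_rot":[0,0,0],"hand":0.5}]'; python3 -c "
from plan import *
push([(-10.7,-77,86),(0,80,86),(0,142,90)])"
```

```text
t: 12.1
tool_pos: [0.5281, -0.1674, 0.0584]
tcp_rot: [2.434, 1.986, 0.0]
wrist_force: [0.2, 0.4, 0.3]
grip_width: 0.0214
t 12.1 tcp cm [ 52.81 -16.74   5.84] tray mm [ -12.53 -112.46] toolx yaw in tray deg 85.88954930365976 z [ 0. -0. -1.] F [0.21 0.45 0.27] w 21.429882281535235 q [-0.31  0.48 -0.12  0.97  0.    1.47]
(-10.7, -77, 86) tool [ -12.4  -101.24] travel [0.16 1.11] rot 0.1
(0, 80, 86) tool [-1.7  55.76] travel [ 3.25 16.54] rot 0.1
(0, 142, 90) tool [ -0.  117.7] travel [ 4.23 22.66] rot 4.1
```

```bash
python3 -m creep '[{"travel":[0.15,1,0],"delta_rot":[0,0,0],"hand":0.5},{"travel":[0.35,2,0],"delta_rot":[0,0,0],"hand":0.5},{"travel":[0.6,3.2,0],"delta_rot":[0,0,0],"hand":0.5},{"travel":[0.85,4.5,0],"delta_rot":[0,0,0],"hand":0.5},{"travel":[1.1,5.8,0],"delta_rot":[0,0,0],"hand":0.5},{"travel":[1.35,7.1,0],"delta_rot":[0,0,0],"hand":0.5},{"travel":[1.6,8.4,0],"delta_rot":[0,0,0],"hand":0.5},{"travel":[1.9,9.7,0],"delta_rot":[0,0,0],"hand":0.5},{"travel":[2.15,11,0],"delta_rot":[0,0,0],"hand":0.5},{"travel":[2.35,12,0],"delta_rot":[0,0,0],"hand":0.5}]'; python3 -c "
from plan import *
a=snap('scene','s9');b=snap('top','t9')
im=np.hstack([cv2.resize(a[150:290,170:340],None,fx=2.4,fy=2.4,interpolation=2),cv2.resize(b[130:270,190:340],None,fx=2.4,fy=2.4,interpolation=2)])
cv2.imwrite('pics/c9.png',im[:,:,::-1])
push([(0,80,86),(0,142,90)])"
```

```text
t: 13.1
tool_pos: [0.5516, -0.046, 0.0582]
tcp_rot: [-2.433, -1.987, -0.0]
wrist_force: [0.0, -1.1, 1.6]
grip_width: 0.0212
t 13.2 tcp cm [55.17 -4.56  5.81] tray mm [-4.93 11.31] toolx yaw in tray deg 86.01344893674718 z [ 0.  0. -1.] F [-0.41 -0.86 -1.2 ] w 21.401058192351943 q [-0.08  0.48 -0.13  0.97  0.    1.69]
(0, 80, 86) tool [-1.7  55.76] travel [0.9  4.37] rot -0.0
(0, 142, 90) tool [ -0.  117.7] travel [ 1.87 10.49] rot 4.0
```

View pics/c9.png

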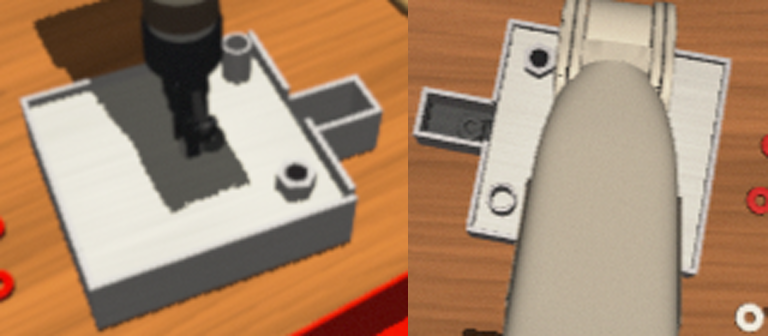

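The third washer is cradled at (212,135). Final stretch, a little faster at the end.

```bash
python3 -m creep '[{"travel":[0.2,1,0],"delta_rot":[0,0,0],"hand":0.5},{"travel":[0.45,2.2,0],"delta_rot":[0,0,0],"hand":0.5},{"travel":[0.7,3.4,0],"delta_rot":[0,0,1],"hand":0.5},{"travel":[0.95,4.6,0],"delta_rot":[0,0,2],"hand":0.5},{"travel":[1.15,5.8,0],"delta_rot":[0,0,3],"hand":0.5},{"travel":[1.35,7,0],"delta_rot":[0,0,4],"hand":0.5},{"travel":[1.5,8.2,0],"delta_rot":[0,0,4],"hand":0.5},{"travel":[1.7,9.4,0],"delta_rot":[0,0,4],"hand":0.5},{"travel":[1.85,10.4,0],"delta_rot":[0,0,4],"hand":0.5},{"travel":[1.85,10.4,0],"delta_rot":[0,0,4],"hand":0.5}]'; python3 -m creep '[{"travel":[0,0,0],"delta_rot":[0,0,0],"hand":0.5},{"travel":[-0.2,-1.5,0],"delta_rot":[0,0,0],"hand":0.5},{"travel":[-0.4,-3,1],"delta_rot":[0,0,0],"hand":0.5},{"travel":[-0.6,-4.5,5],"delta_rot":[0,0,0],"hand":0.5},{"travel":[-1.5,-8,8],"delta_rot":[0,0,0],"hand":0.5},{"travel":[-2.5,-12,10],"delta_rot":[0,0,0],"hand":0.5},{"travel":[-3,-16,12],"delta_rot":[0,0,0],"hand":0.5},{"travel":[-3,-20,12],"delta_rot":[0,0,0],"hand":0.5},{"travel":[-3,-24,12],"delta_rot":[0,0,0],"hand":0.5},{"travel":[-3,-24,12],"delta_rot":[0,0,0],"hand":0.5}]'; python3 -c "
from plan import *
a=snap('scene','s10');b=snap('top','t10')
im=np.hstack([cv2.resize(a[150:290,170:340],None,fx=2.2,fy=2.2,interpolation=2),cv2.resize(b[165:205,190:242],None,fx=7.7,fy=7.7,interpolation=2)])
cv2.imwrite('pics/c10.png',im[:,:,::-1]);state()" ; 
```

```text
t: 14.2
tool_pos: [0.5702, 0.0583, 0.0583]
tcp_rot: [-2.361, -2.072, -0.001]
wrist_force: [-0.8, -0.3, 0.0]
grip_width: 0.0214
t: 15.2
tool_pos: [0.5387, -0.19, 0.1794]
tcp_rot: [2.37, 2.058, -0.001]
wrist_force: [-0.2, -0.1, -0.4]
grip_width: 0.0212
t 15.3 tcp cm [ 53.88 -18.58  17.87] tray mm [   0.47 -129.32] toolx yaw in tray deg 89.6342034381036 z [ 0.  0. -1.] F [ 1.05 -0.33 -0.15] w 21.452096047785588 q [-0.33  0.4   0.1   1.26  0.    1.38]
```

View pics/c10.png

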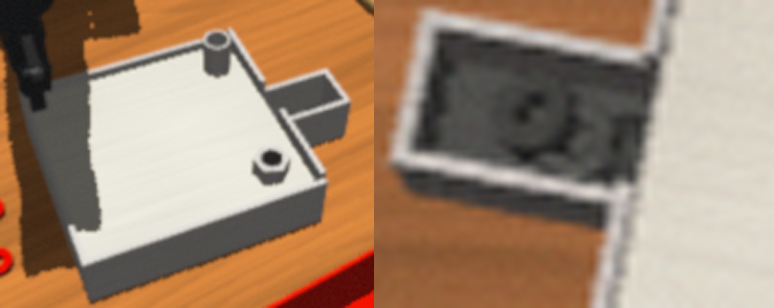

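```bash
python3 -c "
from plan import *
for c in('top','scene'):
  for n in('nut_mid','pipe_mid','hammer','washer1_mid'): print(c,n,[(round(r['score'],2),w(c,r['xyz'])*1000) for r in arm.search_frame(c,n)])
print(arm.get_obs()['wrist_force']); arm.close_job()"
```

```text
top nut_mid [(0.68, array([650.85,  24.5 ,  80.86]))]
top pipe_mid [(0.56, array([481.38,  54.42,  99.89]))]
top hammer [(0.72, array([442.53, 336.41,  28.87]))]
top washer1_mid [(0.21, array([482.89,  54.67,  95.92]))]
scene nut_mid [(0.51, array([658.51,  15.47,  76.46]))]
scene pipe_mid [(0.5, array([493.93,  52.71,  85.79]))]
scene hammer [(0.88, array([483.12, 330.87,  22.72]))]
scene washer1_mid []
[-0.61  0.09  0.1 ]
the job is handed in; nothing more can be done
```

I pushed all three washers through the gate one at a time with the fingertips about 21 mm apart, and each left the deck before I started on the next. I handed the job in at about 16 s of the 64 s allowed, with the hand lifted clear; `close_job` gave no verdict.

- **Washers:** The last pictures show no washer left on the deck. In the slot I can clearly see two washers in the pile. The third is not clearly separable there and was not seen on its own; I take it to be in the pile, because it was pushed past the edge and is no longer on the deck. I did not measure the washers' heights in the slot. A flat stack of three would have its top about 34 mm above the bench, below the 46 mm limit.
- **Nut, pipe and hammer:** The detector places them within about 5 mm of where they were at the start, which is within its error. In the pictures the nut and pipe are still standing.
- **Other things on the bench:** I never went near the wire brush, paste jar, angle or magnet, and I did not measure them again.
- **Odd detection:** The detector gave one low-score (0.21) "washer" at the end. It lies on the top of the pipe stub, so I take it as a false hit.

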